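# Build the enamel sieve stack on the bench vibrator

## Task

Ground enamel is about to be graded: build the sieve stack on the bench vibrator. Seat the fine (blue) sieve in the receiving pan on the vibrator's table, then the medium (yellow) sieve in it, then the coarse (red) sieve, and close the stack with the lid, each one fully home and level in the one below. Leave the two jars, the black tin and the mortar standing where they are.

Things in the scene. Friction and masses are not known exactly. Their poses are not given: they have to be found in the camera images.
- vibrator: Fixed bench vibrator, left or right: green housing 140 (x) by 160 mm (y), 54 high, control panel at -x; on it a steel disc 100 mm across up to 72 mm; screwed on its middle the round aluminium receiving pan, 60 mm outside, 54 inside, rim 100 mm above the table, 22 mm deep. Origin: on the pan's axis at table height; z up. A sieve home in the pan has its origin on this axis at 92 mm.
- fine_sieve: The fine sieve: blue frame, grey close mesh; a ring 60 mm across outside, 54 inside, 28 high; under it a tapered skirt 8 mm high (50 to 44 mm across). It stands on the skirt, 36 mm high in all, rim up, open at the top over its mesh, about 70 g. Home, the ring rests on the rim below, skirt inside, 28 mm above the one below. Origin: centre of the skirt's underside; z up.
- medium_sieve: The medium sieve: yellow frame, mesh with openings of about 5 mm. Same shape, size, mass and origin as the fine sieve.
- coarse_sieve: The coarse sieve: red frame, wide mesh with openings of about 11 mm. Same shape, size, mass and origin as the fine sieve.
- sieve_lid: The lid: an aluminium disc 60 mm across, 6 mm thick, with the same tapered skirt below (8 mm high) and a black knob in its middle, 18 mm across. Standing on its skirt, disc from 8 to 14 mm, knob from 14 to 38 mm above its underside; about 70 g. Home, its origin is 28 mm above the coarse sieve's. Origin: centre of the skirt's underside; z up.
- green_jar: Bystander, loose: a closed green glass jar with a white cap, 46 mm in diameter, 60 mm high. Origin: centre of its underside.
- amber_jar: Bystander, loose: a closed amber glass jar with a black cap and a paper label, 46 mm in diameter, 60 mm high. Origin: centre of its underside.
- black_tin: Bystander, loose: an open black tin with brass bits in it, 60 mm in diameter, 45 mm high. Origin: centre of its underside.
- mortar: Bystander, loose: a white porcelain mortar, 64 mm in diameter at the rim and 40 mm high, its wood-handled pestle leaning out to 65 mm high. Origin: centre of its underside.
- bench_block: Fixed obstacle on the other side of the table from the vibrator: a dark steel bench block on a rubber pad, 150 by 150 mm and 46 mm high, with two small steel stakes on it up to 70 mm high. Origin: centre of its underside.
Not all that is in view belongs to the job. What is shaped like the sieve_lid but purple is not meant.

How it is judged:
By the outcome, as a careful person would: the job done as asked, in the order asked, and still so for the second after the job is handed in, with the robot touching nothing.
It also fails if it takes over 96 s, if anything falls off the work surface, if the arm or the gripper's body presses on something with over 40 N, if the wrist force passes 120 N, or if a joint passes its speed limit or range.

## Robot

A 6-joint arm with a two-finger parallel gripper is mounted at the origin on the work surface. World frame = base frame: x ahead of the robot, y to its left, z up, the work surface at z = 0. Lengths are in m, angles in rad, forces in N, time in s.
With the tool pointing down it reaches from about 0.25 to 0.85 m from the base axis. Payload 12.5 kg.
Tool frame: the origin (TCP) lies midway between the tips of the shut fingers; the grasp point (between the pads) lies 19 mm behind it; z points along the fingers, y is the line along which they close (so a half turn about z gives the same grasp; the last joint's range is limited). The gripper opens to 93 mm and grips with 3 to 60 N. Pads are 15 mm wide; open, the fingers measure 128 mm over their backs; the gripper's body (75 mm by 188 mm) begins 65 mm behind the grasp point.
Start: joints at [1.2, 0.351, 1.652, -0, 1.139, -0.085], TCP at [0.155, 0.528, 0.219] pointing down, gripper open.
Joint ranges: [-2.75, 2.75], [-0.79, 2.1], [0.01, 2.65], [-1.57, 4.71], [0.07, 3.14], [-2.87, 2.87]. Speed limits (rad/s): [2.22, 2.22, 2.79, 3.14, 3.14, 3.14].

## Interface

Orientations are given as a unit quaternion [x, y, z, w].
In Python, from station import * gives the robot as it stands.
- The arm moves only by the tool send_rows, never from a script. Its argument "steps" is text: rows parted by semicolons, each of 6 numbers parted by spaces: the shift along the tool's x, y, z in units of 6 cm (1.0 is 6 cm), then the turn, a rotation vector about the tool's x, y, z in units of 5 degrees (1.0 is 5 degrees). In form: x y z ax ay az; .... A call has 1 to 10 rows; each row shifts and turns the commanded pose from where the row before left it, along the tool's axes as they then stand; what a row does not reach is not made up. A row lasts 1/8 s, in which the tool goes at most 62.5 mm and 10.7 degrees, less where a joint would pass 70% of its speed; a pose out of reach is approached as far as the arm can. A call with a number of a shift or a turn outside -1 to 1 is refused whole. A call with a gripper value outside its range is refused whole. "hand" is the opening, from -1 (shut) to 1 (fully open), set as the call begins (left out, the last holds). The fingers move at their own pace and stop on an object; the grip force is fixed at half the most. Time passes only in rows, so rows that do not move let the fingers close. It gives the time, the measured TCP pose, the force, the opening and the grip force at its end, in the units of the state.
- sense(): the state, without advancing time (a new reading comes with each control period).
- read_camera(name): name is "scene" or "top" or "wrist"; returns (picture, depth): 420x560x3 uint8, red, green, blue; 420x560 float32, m along the optical axis (not along the pixel's ray), 0 where there is no reading.
- camera_params(name): a dict with "camera_matrix" (3x3 intrinsics, pixels), "R" (3x3) and "t" (3): a world point X has camera coordinates R X + t. Camera axes: x right, y down, z forward; pixel columns grow to the right and rows downward; lengths in m; the calibration is good to about 2 mm. A picture is of the moment at which its call begins: read the wrist's pose just before it. camera_params takes no time and is no camera call; for the wrist camera it gives the pose at the moment of the call.
- job_done(): hands the job in; it is judged then, once.
The state is a dict: "clock": time; "q": joint angles; "joint_velocities": joint speeds; "tau": joint torques, N m; "tool_pos": TCP position; "tool_rot": TCP orientation; "contact_force": force on the tool from outside, world axes, zero at the start; "wrist_torque": the same for the moment, N m; "finger_gap": opening from 0.0 (shut) to 1.0 (fully open); "grasp_force": force on a finger pad.
Only numpy, scipy, OpenCV 4.12 (cv2) and the standard library are available. Lean on these libraries where they do the work, as an engineer would, in place of code of your own. Each camera call takes 0.05 s, during which the arm holds its last target. There are 200 camera calls.

## Working session

There is one attempt and no reset: what is moved stays moved. The work goes in short steps, Python scripts to look and compute and a tool call to move; the robot and the scene stay as the last step left them, time stands still between calls to the robot, and variables do not carry over. Pictures are saved under pics/ and viewed, at most 14 in all, crops included, and the job is handed in when it is done.

Besides the shell and the picture viewer there is one more tool, called after ">>>" by a JSON object that holds its "method" and its "body". send_rows: Moves the arm, as the interface text tells. Its arguments: {"type":"object","properties":{"steps":{"type":"string"},"hand":{"type":"number"}},"required":["steps"]}

```bash
ls; mkdir -p pics
python3 - <<'E'
from station import *
import cv2,numpy as np
s=sense();print(s)
for n in("scene","top"):
    p,d=read_camera(n);cv2.imwrite(f"pics/{n}0.png",p[:,:,::-1]);np.savez(f"pics/{n}0.npz",p=p,d=d,**{k:np.array(v) for k,v in camera_params(n).items()})
    print(camera_params(n))
E
```

```text
pics
{'clock': 0.0, 'q': array([ 1.20044824e+00,  3.51220249e-01,  1.65241952e+00, -1.17784423e-05,
        1.13909183e+00, -8.45741155e-02]), 'joint_velocities': array([ 7.38963096e-04,  1.72852656e-03, -1.29689122e-04, -8.25116163e-04,
       -1.36407871e-03,  2.63016961e-05]), 'tau': array([-3.95649772e-05, -4.97326612e+01, -2.85259992e+01,  6.99015730e-02,
        2.56816152e-02, -9.82858160e-05]), 'tool_pos': array([0.15488604, 0.52738589, 0.21811192]), 'tool_rot': array([ 1.42398803e-01,  9.89809202e-01, -5.56011295e-04, -1.23209301e-04]), 'contact_force': array([-0.18610993,  0.45603678,  0.29280758]), 'wrist_torque': array([ 0.00886129,  0.01113933, -0.01425794]), 'grasp_force': 0.0, 'finger_gap': 0.9985638595657594}
{'camera_matrix': array([[441.71424355,   0.        , 281.31971913],
       [  0.        , 441.71424355, 205.64062856],
       [  0.        ,   0.        ,   1.        ]]), 'R': array([[-0.67271136,  0.73970336, -0.01727319],
       [ 0.58705693,  0.51938901, -0.62096636],
       [-0.4503594 , -0.42787147, -0.78364687]]), 't': array([ 0.37179082, -0.30225823,  1.38555754])}
{'camera_matrix': array([[463.30124039,   0.        , 277.16170707],
       [  0.        , 463.30124039, 216.61261842],
       [  0.        ,   0.        ,   1.        ]]), 'R': array([[ 0.16095275, -0.98695968,  0.00219116],
       [-0.96286463, -0.15751016, -0.21927665],
       [ 0.21676235,  0.03318339, -0.97566026]]), 't': array([-0.07272878,  0.54390474,  0.86988458])}
```

View pics/top0.png

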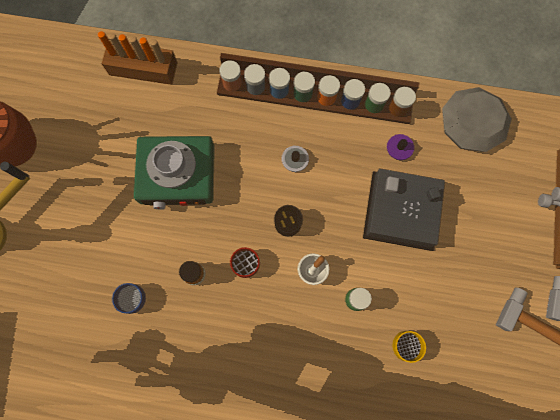

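View pics/scene0.png

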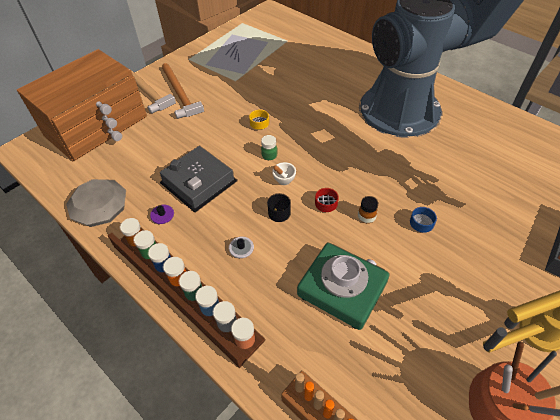

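Candidates in the top view:
- Fine sieve: blue at (129,298).
- Medium sieve: yellow at (410,346).
- Coarse sieve: red at (245,262).
- Lid: aluminium at (295,159). The purple one at (400,147) is the decoy.
- Pan: (170,160), on the green vibrator.
- Other round things: black tin (288,220), amber jar (191,272), mortar (313,269), green jar (359,299) and the rack jars along the top, which are not sieves.

In the scene view these are blue (423,219), yellow (259,119), red (327,200), lid (240,246) and pan (345,270).

```bash
cat > h.py <<'E'
import numpy as np,cv2
from scipy.optimize import least_squares
def world(d,K,R,t):
    v,u=np.indices(d.shape); X=np.stack([(u-K[0,2])/K[0,0]*d,(v-K[1,2])/K[1,1]*d,d],-1)
    W=(X-t)@R; W[d==0]=np.nan; return W
def circ(P,r=None):
    P=P[:,:2]; c0=P.mean(0)
    if r: f=lambda p:np.hypot(*(P-p[:2]).T)-r; x0=c0
    else: f=lambda p:np.hypot(*(P-p[:2]).T)-p[2]; x0=[*c0,.03]
    return least_squares(f,x0,loss='soft_l1',f_scale=.002).x
E
python3 - <<'E'
from h import *
pts={'top':dict(fine=(129,298),med=(410,346),coarse=(245,262),lid=(295,159),pan=(170,160),tin=(288,220),amber=(191,272),mortar=(313,269),green=(359,299),purple=(400,147),block=(405,210)),
'scene':dict(fine=(423,219),med=(259,119),coarse=(327,200),lid=(240,246),pan=(345,270),tin=(279,208),amber=(369,209),mortar=(284,173),green=(269,147),purple=(161,213),block=(200,177))}
band=dict(fine=(.033,.04),med=(.033,.04),coarse=(.033,.04),lid=(.011,.017),pan=(.097,.104),tin=(.042,.05),amber=(.055,.066),mortar=(.036,.044),green=(.055,.066),purple=(.011,.017),block=(.04,.05))
for cam in pts:
    D=np.load(f'pics/{cam}0.npz');W=world(D['d'],D['camera_matrix'],D['R'],D['t'])
    print(cam,'table z',np.nanmedian(W[...,2]))
    for n,(u,v) in pts[cam].items():
        r=80 if n=='block' else 32;w=W[max(0,v-r):v+r,max(0,u-r):u+r].reshape(-1,3);a,b=band[n]
        c0=np.nanmedian(W[v-5:v+6,u-5:u+6].reshape(-1,3),0)
        m=(w[:,2]>a)&(w[:,2]<b)&(np.hypot(*(w[:,:2]-c0[:2]).T)<(.12 if n=='block' else .055));q=w[m]
        z=w[np.hypot(*(w[:,:2]-c0[:2]).T)<.04][:,2]
        if len(q)>8:
            mid=(q[:,:2].min(0)+q[:,:2].max(0))/2
            print(n,len(q),'fit',circ(q).round(4),'bbox mid',mid.round(4),'ext',np.ptp(q[:,:2],axis=0).round(4),'zmax',np.nanmax(z).round(4))
        else: print(n,len(q),c0,np.nanmax(z))
D=np.load('pics/top0.npz');p=D['p'][:,:,::-1]
cr=[cv2.resize(p[v-32:v+32,u-32:u+32],(260,260),interpolation=2) for u,v in [(129,298),(410,346),(245,262),(295,159),(170,160),(400,147)]]
cv2.imwrite('pics/crop.png',np.vstack([np.hstack(cr[:3]),np.hstack(cr[3:])]))
E
```

```text
top table z -0.00047767416080075746
fine 141 fit [0.3435 0.2839 0.0282] bbox mid [0.3437 0.2842] ext [0.0589 0.0589] zmax 0.0396
med 143 fit [ 0.3412 -0.2804  0.0282] bbox mid [ 0.3412 -0.281 ] ext [0.0589 0.0591] zmax 0.0394
coarse 119 fit [0.4519 0.0668 0.0282] bbox mid [0.4517 0.0667] ext [0.0589 0.0587] zmax 0.0393
lid 429 fit [ 0.6953 -0.      0.022 ] bbox mid [6.938e-01 3.000e-04] ext [0.058  0.0579] zmax 0.0406
pan 134 fit [0.6211 0.2473 0.0283] bbox mid [0.6211 0.2474] ext [0.0592 0.0589] zmax 0.1031
tin 129 fit [ 0.5519 -0.0068  0.0277] bbox mid [ 0.5519 -0.0066] ext [0.0576 0.0573] zmax 0.0476
amber 358 fit [0.4134 0.1678 0.0146] bbox mid [0.4135 0.1682] ext [0.0406 0.0417] zmax 0.0636
mortar 224 fit [ 0.4591 -0.0719  0.0287] bbox mid [ 0.4597 -0.0721] ext [0.0624 0.0622] zmax 0.0664
green 363 fit [ 0.4157 -0.1693  0.0144] bbox mid [ 0.4157 -0.1695] ext [0.0399 0.041 ] zmax 0.0638
purple 411 fit [ 0.76   -0.2245  0.0222] bbox mid [ 0.7585 -0.2233] ext [0.0585 0.0591] zmax 0.0407
block 4138 fit [ 0.6164 -0.2426  0.0551] bbox mid [ 0.6186 -0.2445] ext [0.1424 0.1425] zmax 0.0
[... 400 characters left out ...]
8 0.059 ] zmax 0.0415
pan 128 fit [0.6228 0.2474 0.0282] bbox mid [0.6221 0.2471] ext [0.0597 0.0576] zmax 0.1037
tin 90 fit [ 0.5543 -0.0068  0.0278] bbox mid [ 0.5533 -0.0074] ext [0.0583 0.0592] zmax 0.0486
amber 192 fit [0.4164 0.1682 0.015 ] bbox mid [0.4153 0.1681] ext [0.0414 0.0396] zmax 0.0642
mortar 131 fit [ 0.4615 -0.0719  0.0288] bbox mid [ 0.4614 -0.0719] ext [0.0648 0.0626] zmax 0.069
green 134 fit [ 0.4193 -0.1691  0.0151] bbox mid [ 0.4188 -0.1692] ext [0.0413 0.041 ] zmax 0.0652
purple 264 fit [ 0.7603 -0.2236  0.0227] bbox mid [ 0.7609 -0.224 ] ext [0.0582 0.0602] zmax 0.041
block 1846 fit [ 0.6261 -0.2365  0.0572] bbox mid [ 0.6202 -0.2439] ext [0.1436 0.144 ] zmax 0.0697
```

View pics/crop.png

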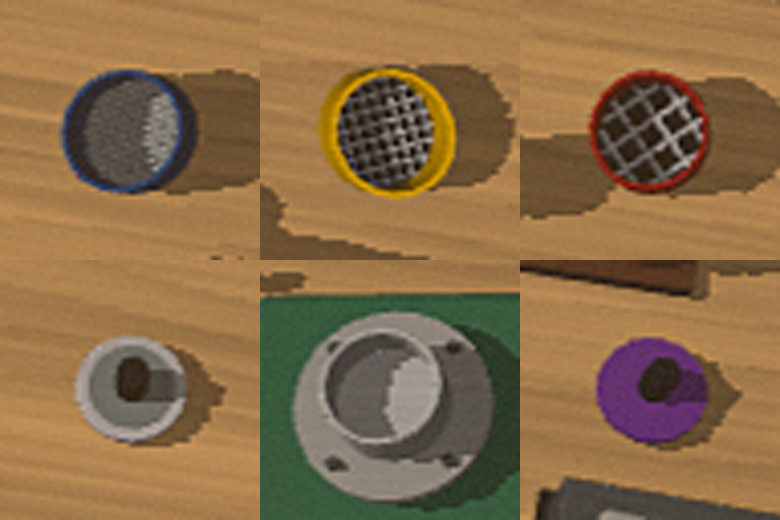

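The depth fits match the given sizes and heights, and the two views agree to about 2 mm. The crop confirms the choices: blue close mesh, yellow medium mesh, red wide mesh, silver lid, pan, with the purple lid as decoy. All the parts are round, so I can keep the tool's orientation fixed.

```bash
cat > go.py <<'E'
# usage: go.py x,y,z x,y,z ... -> tool-axis shifts in 6 cm units between waypoints from the measured pose
import sys,numpy as np
from station import *
from scipy.spatial.transform import Rotation as Ro
s=sense();p=np.array(s['tool_pos']);R=Ro.from_quat(s['tool_rot']).as_matrix()
print('t',round(s['clock'],2),'p',p.round(4),'tilt deg',np.degrees(np.arccos(-R[2,2])).round(2),'gap mm',round(s['finger_gap']*93,1),'F',np.round(s['contact_force'],1),'q',np.round(s['q'],2))
for a in sys.argv[1:]:
    w=np.array([float(v) for v in a.split(',')]);u=R.T@(w-p)/.06;print(a,'units',u.round(3),'min rows',int(np.ceil(np.linalg.norm(u)/1.04)),'over',{n:(u/n).round(3).tolist() for n in (4,6,8,10)});p=w
E
python3 go.py .3444,.2840,.09 .3444,.2840,.01
```

```text
t 0.1 p [0.1549 0.5274 0.2182] tilt deg 0.06 gap mm 93.0 F [ 0.3 -0.7 -0.4] q [ 1.2   0.35  1.65  0.    1.14 -0.08]
.3444,.2840,.09 units [-4.174 -3.     2.139] min rows 6 over {4: [-1.043, -0.75, 0.535], 6: [-0.696, -0.5, 0.356], 8: [-0.522, -0.375, 0.267], 10: [-0.417, -0.3, 0.214]}
.3444,.2840,.01 units [-0.000e+00  1.000e-03  1.333e+00] min rows 2 over {4: [-0.0, 0.0, 0.333], 6: [-0.0, 0.0, 0.222], 8: [-0.0, 0.0, 0.167], 10: [-0.0, 0.0, 0.133]}
```

>>> {"method": "send_rows", "body": {"steps": "-0.522 -0.375 0.267 0 0 0;-0.522 -0.375 0.267 0 0 0;-0.522 -0.375 0.267 0 0 0;-0.522 -0.375 0.267 0 0 0;-0.522 -0.375 0.267 0 0 0;-0.522 -0.375 0.267 0 0 0;-0.522 -0.375 0.267 0 0 0;-0.522 -0.375 0.267 0 0 0;0 0 0 0 0 0;0 0 0 0 0 0", "hand": 0.85}}

```text
clock: 1.35
tool_pos: [0.3445, 0.2846, 0.0906]
tool_rot: [0.143, 0.99, 0.0, -0.0]
contact_force: [0.8, 0.2, -0.0]
finger_gap: 0.926
grasp_force: 0.0
```

```bash
python3 go.py .3444,.2840,.01
python3 - <<'E'
from station import *
import cv2
p,d=read_camera("wrist");cv2.imwrite("pics/w1.png",p[:,:,::-1])
E
```

```text
t 1.35 p [0.3445 0.2846 0.0906] tilt deg 0.01 gap mm 86.1 F [ 0.8  0.2 -0. ] q [ 0.59  0.36  2.02  0.    0.76 -0.7 ]
.3444,.2840,.01 units [-1.000e-03 -1.000e-02  1.343e+00] min rows 2 over {4: [-0.0, -0.003, 0.336], 6: [-0.0, -0.002, 0.224], 8: [-0.0, -0.001, 0.168], 10: [-0.0, -0.001, 0.134]}
```

View pics/w1.png

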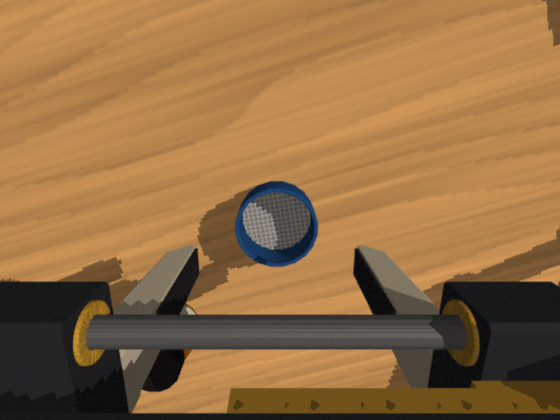

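The wrist view shows the blue sieve at (277,224), midway between the finger tips at x≈197 and x≈357. I'll descend and grip.

>>> {"method": "send_rows", "body": {"steps": "0 -0.01 0.333 0 0 0;0 0 0.333 0 0 0;0 0 0.333 0 0 0;0 0 0.333 0 0 0;0 0 0 0 0 0;0 0 0 0 0 0"}}

```text
clock: 2.15
tool_pos: [0.3446, 0.2844, 0.0113]
tool_rot: [0.142, 0.99, 0.0, 0.0]
contact_force: [0.2, 0.2, -0.6]
finger_gap: 0.926
grasp_force: 0.0
```

>>> {"method": "send_rows", "body": {"steps": "0 0 0 0 0 0;0 0 0 0 0 0;0 0 0 0 0 0;0 0 0 0 0 0;0 0 0 0 0 0;0 0 0 0 0 0", "hand": -1}}

```text
clock: 2.9
tool_pos: [0.3447, 0.2839, 0.0108]
tool_rot: [0.142, 0.99, 0.0, 0.0]
contact_force: [-1.3, -0.8, 5.3]
finger_gap: 0.646
grasp_force: 30.0
```

```bash
python3 go.py .3444,.2840,.09 .6218,.2472,.15 .6218,.2472,.115 .6218,.2472,.1025
```

```text
t 2.9 p [0.3447 0.2839 0.0108] tilt deg 0.02 gap mm 60.1 F [-1.3 -0.8  5.3] q [ 0.58  0.53  2.05  0.    0.56 -0.7 ]
.3444,.2840,.09 units [ 5.00e-03  1.00e-03 -1.32e+00] min rows 2 over {4: [0.001, 0.0, -0.33], 6: [0.001, 0.0, -0.22], 8: [0.001, 0.0, -0.165], 10: [0.0, 0.0, -0.132]}
.6218,.2472,.15 units [-4.609  0.716 -0.999] min rows 5 over {4: [-1.152, 0.179, -0.25], 6: [-0.768, 0.119, -0.166], 8: [-0.576, 0.089, -0.125], 10: [-0.461, 0.072, -0.1]}
.6218,.2472,.115 units [ 0.    -0.     0.583] min rows 1 over {4: [0.0, -0.0, 0.146], 6: [0.0, -0.0, 0.097], 8: [0.0, -0.0, 0.073], 10: [0.0, -0.0, 0.058]}
.6218,.2472,.1025 units [ 0.    -0.     0.208] min rows 1 over {4: [0.0, -0.0, 0.052], 6: [0.0, -0.0, 0.035], 8: [0.0, -0.0, 0.026], 10: [0.0, -0.0, 0.021]}
```

>>> {"method": "send_rows", "body": {"steps": "0 0 -0.4 0 0 0;0 0 -0.6 0 0 0;0 0 -0.7 0 0 0;-0.3 0.046 -0.5 0 0 0;-0.6 0.092 -0.12 0 0 0;-0.7 0.11 0 0 0 0;-0.8 0.124 0 0 0 0;-0.8 0.124 0 0 0 0;-0.8 0.124 0 0 0 0;-0.6 0.096 0 0 0 0"}}

```text
clock: 4.15
tool_pos: [0.6229, 0.2465, 0.1491]
tool_rot: [0.143, 0.99, -0.0, -0.0]
contact_force: [0.1, -0.5, -0.5]
finger_gap: 0.639
grasp_force: 30.0
```

>>> {"method": "send_rows", "body": {"steps": "0 0 0 0 0 0;0 0 0 0 0 0;0 0 0 0 0 0"}}

```text
clock: 4.53
tool_pos: [0.6205, 0.2475, 0.1498]
tool_rot: [0.142, 0.99, -0.0, -0.0]
contact_force: [0.1, 0.5, -0.6]
finger_gap: 0.644
grasp_force: 30.0
```

```bash
python3 go.py .6218,.2472,.115 .6218,.2472,.1025;  python3 - <<'E'
from station import *
import cv2
p,d=read_camera("wrist");cv2.imwrite("pics/w2.png",p[:,:,::-1])
E
```

```text
t 4.53 p [0.6205 0.2475 0.1498] tilt deg 0.03 gap mm 59.9 F [ 0.1  0.5 -0.6] q [ 0.31  0.63  1.38  0.    1.13 -0.98]
.6218,.2472,.115 units [-0.022  0.001  0.58 ] min rows 1 over {4: [-0.005, 0.0, 0.145], 6: [-0.004, 0.0, 0.097], 8: [-0.003, 0.0, 0.073], 10: [-0.002, 0.0, 0.058]}
.6218,.2472,.1025 units [-0.     0.     0.208] min rows 1 over {4: [-0.0, 0.0, 0.052], 6: [-0.0, 0.0, 0.035], 8: [-0.0, 0.0, 0.026], 10: [-0.0, 0.0, 0.021]}
```

View pics/w2.png

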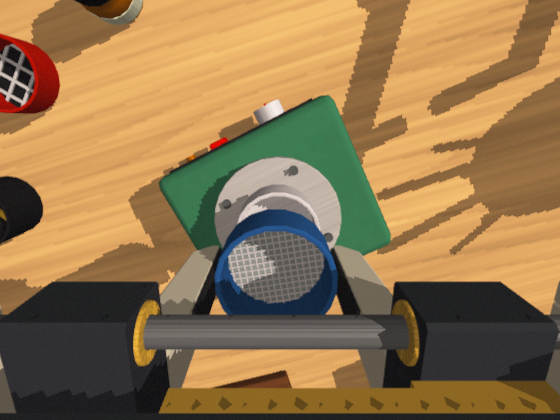

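The wrist view shows the blue sieve level in the fingers at (276,262), above the pan at about (279,210).

>>> {"method": "send_rows", "body": {"steps": "-0.022 0 0.15 0 0 0;0 0 0.2 0 0 0;0 0 0.15 0 0 0;0 0 0.1 0 0 0;0 0 0.08 0 0 0;0 0 0.06 0 0 0;0 0 0.03 0 0 0;0 0 0 0 0 0;0 0 0 0 0 0"}}

```text
clock: 5.7
tool_pos: [0.6228, 0.2468, 0.1038]
tool_rot: [0.142, 0.99, 0.0, 0.0]
contact_force: [-0.1, 0.7, -1.7]
finger_gap: 0.638
grasp_force: 30.0
```

>>> {"method": "send_rows", "body": {"steps": "0.008 0.005 0.012 0 0 0;0 0 0.01 0 0 0;0 0 0 0 0 0;0 0 0 0 0 0"}}

```text
clock: 6.2
tool_pos: [0.6224, 0.2473, 0.1029]
tool_rot: [0.142, 0.99, 0.0, 0.0]
contact_force: [-2.0, -0.7, 6.0]
finger_gap: 0.637
grasp_force: 30.0
```

>>> {"method": "send_rows", "body": {"steps": "0 0 0 0 0 0;0 0 0 0 0 0;0 0 0 0 0 0;0 0 0 0 0 0;0 0 -0.3 0 0 0;0 0 -0.5 0 0 0;0 0 -0.4 0 0 0;0 0 0 0 0 0;0 0 0 0 0 0", "hand": 0.7}}

```text
clock: 7.32
tool_pos: [0.622, 0.2471, 0.1737]
tool_rot: [0.142, 0.99, -0.0, -0.0]
contact_force: [0.4, -0.7, -0.6]
finger_gap: 0.849
grasp_force: 0.0
```

```bash
cat > chk.py <<'E'
import sys,subprocess
from h import *
from station import *
top=float(sys.argv[1]);x,y=map(float,sys.argv[2].split(','))
for cam in sys.argv[3].split('+'):
    c=camera_params(cam);p,d=read_camera(cam);W=world(d,c['camera_matrix'],c['R'],c['t']).reshape(-1,3)
    near=np.hypot(W[:,0]-x,W[:,1]-y)<.045
    m=near&(abs(W[:,2]-top)<.005);q=W[m]
    if len(q)<10: print(cam,len(q));continue
    A=np.c_[q[:,:2]-q[:,:2].mean(0),np.ones(len(q))];k=np.linalg.lstsq(A,q[:,2],rcond=None)[0]
    print(cam,len(q),'circ',circ(q).round(4),'z med',np.median(q[:,2]).round(4),'tilt deg',np.degrees(np.arctan(np.hypot(*k[:2]))).round(2),'ext',np.ptp(q,axis=0).round(3))
E
python3 chk.py .128 .6218,.2472 top+scene+wrist; python3 go.py .4530,.0668,.17 .4530,.0668,.07 .3427,-.2805,.17 .3427,-.2805,.08 .3427,-.2805,.01
```

```text
top 80 circ [0.6204 0.2464 0.0281] z med 0.1265 tilt deg 2.66 ext [0.03  0.056 0.008]
scene 164 circ [0.6227 0.2467 0.0281] z med 0.1272 tilt deg 0.74 ext [0.06  0.059 0.008]
wrist 1299 circ [0.6214 0.2488 0.0281] z med 0.1266 tilt deg 0.46 ext [0.06  0.059 0.006]
t 7.47 p [0.6219 0.2471 0.1732] tilt deg 0.1 gap mm 79.3 F [ 0.5  0.5 -0.1] q [ 0.31  0.61  1.36  0.    1.18 -0.98]
.4530,.0668,.17 units [ 1.853 -3.677  0.059] min rows 4 over {4: [0.463, -0.919, 0.015], 6: [0.309, -0.613, 0.01], 8: [0.232, -0.46, 0.007], 10: [0.185, -0.368, 0.006]}
.4530,.0668,.07 units [-0.002  0.002  1.667] min rows 2 over {4: [-0.001, 0.0, 0.417], 6: [-0.0, 0.0, 0.278], 8: [-0.0, 0.0, 0.208], 10: [-0.0, 0.0, 0.167]}
.3427,-.2805,.17 units [ 0.134 -6.073 -1.661] min rows 7 over {4: [0.034, -1.518, -0.415], 6: [0.022, -1.012, -0.277], 8: [0.017, -0.759, -0.208], 10: [0.013, -0.607, -0.166]}
.3427,-.2805,.08 units [-2.0e-03  1.0e-03  1.5e+00] min rows 2 over {4: [-0.001, 0.0, 0.375], 6: [-0.0, 0.0, 0.25], 8: [-0.0, 0.0, 0.187], 10: [-0.0, 0.0, 0.15]}
.3427,-.2805,.01 units [-2.000e-03  1.000e-03  1.167e+00] min rows 2 over {4: [-0.0, 0.0, 0.292], 6: [-0.0, 0.0, 0.194], 8: [-0.0, 0.0, 0.146], 10: [-0.0, 0.0, 0.117]}
```

>>> {"method": "send_rows", "body": {"steps": "0.08 -0.4 0 0 0 0;0.142 -0.696 0 0 0 0;0.163 -0.8 0 0 0 0;0.163 -0.8 0 0 0 0;0.163 -0.8 0 0 0 0;0.163 -0.8 0 0 0 0;0.163 -0.8 0 0 0 0;0.163 -0.8 0 0 0 0;0.163 -0.8 0 0 0 0;0.163 -0.8 0 0 0 0", "hand": 0.85}}

```text
clock: 8.72
tool_pos: [0.4066, -0.1596, 0.1739]
tool_rot: [0.142, 0.99, 0.0, -0.0]
contact_force: [0.8, -1.6, 0.6]
finger_gap: 0.923
grasp_force: 0.0
```

>>> {"method": "send_rows", "body": {"steps": "0.163 -0.8 0.2 0 0 0;0.163 -0.8 0.3 0 0 0;0.135 -0.654 0.3 0 0 0;0 0 0.3 0 0 0;0 0 0.2 0 0 0;0 0 0 0 0 0;0 0 0 0 0 0"}}

```text
clock: 9.6
tool_pos: [0.3434, -0.2803, 0.0967]
tool_rot: [0.142, 0.99, -0.0, 0.0]
contact_force: [0.7, 0.1, -0.1]
finger_gap: 0.925
grasp_force: 0.0
```

```bash
python3 go.py .3427,-.2805,.01;python3 chk.py .036 .3427,-.2805 top+wrist
```

```text
t 9.6 p [ 0.3434 -0.2803  0.0967] tilt deg 0.03 gap mm 86.1 F [ 0.7  0.1 -0.1] q [-0.79  0.35  2.03  0.    0.77 -2.08]
.3427,-.2805,.01 units [ 0.011 -0.006  1.444] min rows 2 over {4: [0.003, -0.002, 0.361], 6: [0.002, -0.001, 0.241], 8: [0.001, -0.001, 0.181], 10: [0.001, -0.001, 0.144]}
top 25 circ [ 0.3415 -0.2788  0.0287] z med 0.0347 tilt deg 1.3 ext [0.056 0.037 0.009]
wrist 1127 circ [ 0.3421 -0.2792  0.0281] z med 0.0347 tilt deg 0.41 ext [0.059 0.059 0.006]
```

>>> {"method": "send_rows", "body": {"steps": "0.011 -0.006 0.3 0 0 0;0 0 0.36 0 0 0;0 0 0.36 0 0 0;0 0 0.3 0 0 0;0 0 0.12 0 0 0;0 0 0 0 0 0;0 0 0 0 0 0"}}

```text
clock: 10.58
tool_pos: [0.3426, -0.2808, 0.0105]
tool_rot: [0.142, 0.99, -0.0, 0.0]
contact_force: [0.4, 0.4, 0.8]
finger_gap: 0.925
grasp_force: 0.0
```

>>> {"method": "send_rows", "body": {"steps": "0 0 0 0 0 0;0 0 0 0 0 0;0 0 0 0 0 0;0 0 0 0 0 0;0 0 0 0 0 0;0 0 0 0 0 0", "hand": -1}}

```text
clock: 11.32
tool_pos: [0.3423, -0.2806, 0.01]
tool_rot: [0.142, 0.99, -0.0, 0.0]
contact_force: [-0.7, 0.5, 5.1]
finger_gap: 0.653
grasp_force: 30.0
```

```bash
python3 go.py .3427,-.2805,.185 .6218,.2472,.185
```

```text
t 11.32 p [ 0.3423 -0.2806  0.01  ] tilt deg 0.01 gap mm 60.8 F [-0.7  0.5  5.1] q [-0.79  0.52  2.06  0.    0.56 -2.08]
.3427,-.2805,.185 units [-0.006  0.004 -2.917] min rows 3 over {4: [-0.001, 0.001, -0.729], 6: [-0.001, 0.001, -0.486], 8: [-0.001, 0.0, -0.365], 10: [-0.001, 0.0, -0.292]}
.6218,.2472,.185 units [-1.983  9.75  -0.   ] min rows 10 over {4: [-0.496, 2.437, -0.0], 6: [-0.331, 1.625, -0.0], 8: [-0.248, 1.219, -0.0], 10: [-0.198, 0.975, -0.0]}
```

>>> {"method": "send_rows", "body": {"steps": "0 0 -0.4 0 0 0;0 0 -0.6 0 0 0;0 0 -0.7 0 0 0;-0.081 0.4 -0.6 0 0 0;-0.122 0.6 -0.4 0 0 0;-0.163 0.8 -0.2 0 0 0;-0.163 0.8 0 0 0 0;-0.163 0.8 0 0 0 0;-0.163 0.8 0 0 0 0;-0.163 0.8 0 0 0 0"}}

```text
clock: 12.58
tool_pos: [0.4859, -0.0084, 0.1836]
tool_rot: [0.142, 0.99, -0.0, -0.0]
contact_force: [0.9, -0.7, -0.5]
finger_gap: 0.647
grasp_force: 30.0
```

>>> {"method": "send_rows", "body": {"steps": "-0.163 0.8 0 0 0 0;-0.163 0.8 0 0 0 0;-0.163 0.8 0 0 0 0;-0.163 0.8 0 0 0 0;-0.163 0.8 0 0 0 0;-0.163 0.8 0 0 0 0;-0.147 0.75 0 0 0 0;0 0 0 0 0 0;0 0 0 0 0 0;0 0 0 0 0 0"}}

```text
clock: 13.82
tool_pos: [0.6439, 0.2895, 0.1839]
tool_rot: [0.143, 0.99, -0.0, -0.0]
contact_force: [0.4, -0.2, -1.0]
finger_gap: 0.648
grasp_force: 30.0
```

```bash
python3 go.py .6218,.2470,.1300;  python3 - <<'E'
from station import *
import cv2
p,d=read_camera("wrist");cv2.imwrite("pics/w3.png",p[:,:,::-1])
E
```

```text
t 13.82 p [0.6439 0.2895 0.1839] tilt deg 0.02 gap mm 60.3 F [ 0.4 -0.2 -1. ] q [ 0.36  0.67  1.23 -0.    1.24 -0.93]
.6218,.2470,.1300 units [ 0.153 -0.783  0.899] min rows 2 over {4: [0.038, -0.196, 0.225], 6: [0.025, -0.13, 0.15], 8: [0.019, -0.098, 0.112], 10: [0.015, -0.078, 0.09]}
```

View pics/w3.png

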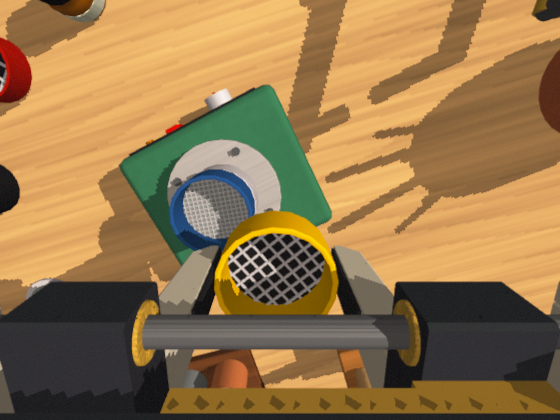

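The yellow sieve is held at (276,262). I counted one row too many, so it stands about 48 mm past the stack (blue at 213,208). I'll go back, then lower it.

>>> {"method": "send_rows", "body": {"steps": "0.05 -0.26 0 0 0 0;0.053 -0.263 0 0 0 0;0.05 -0.26 0 0 0 0;0 0 0 0 0 0;0 0 0 0 0 0;0 0 0 0 0 0"}}

```text
clock: 14.62
tool_pos: [0.6222, 0.2484, 0.1838]
tool_rot: [0.142, 0.99, 0.0, 0.0]
contact_force: [-0.5, 0.6, -1.3]
finger_gap: 0.648
grasp_force: 30.0
```

```bash
python3 go.py .6218,.2470,.1305
```

```text
t 14.62 p [0.6222 0.2484 0.1838] tilt deg 0.01 gap mm 60.3 F [-0.5  0.6 -1.3] q [ 0.31  0.6   1.34  0.    1.19 -0.97]
.6218,.2470,.1305 units [ 0.    -0.024  0.889] min rows 1 over {4: [0.0, -0.006, 0.222], 6: [0.0, -0.004, 0.148], 8: [0.0, -0.003, 0.111], 10: [0.0, -0.002, 0.089]}
```

>>> {"method": "send_rows", "body": {"steps": "0 -0.02 0.2 0 0 0;0 0 0.25 0 0 0;0 0 0.15 0 0 0;0 0 0.1 0 0 0;0 0 0.08 0 0 0;0 0 0.06 0 0 0;0 0 0.04 0 0 0;0 0 0 0 0 0;0 0 0 0 0 0"}}

```text
clock: 15.75
tool_pos: [0.6218, 0.2469, 0.1312]
tool_rot: [0.142, 0.99, 0.0, 0.0]
contact_force: [0.0, -0.6, 0.0]
finger_gap: 0.647
grasp_force: 30.0
```

```bash
python3 go.py .6220,.2471,.1295
```

```text
t 15.75 p [0.6218 0.2469 0.1312] tilt deg 0.01 gap mm 60.2 F [ 0.  -0.6  0. ] q [ 0.31  0.65  1.39 -0.    1.1  -0.98]
.6220,.2471,.1295 units [-0.002  0.005  0.029] min rows 1 over {4: [-0.001, 0.001, 0.007], 6: [-0.0, 0.001, 0.005], 8: [-0.0, 0.001, 0.004], 10: [-0.0, 0.0, 0.003]}
```

>>> {"method": "send_rows", "body": {"steps": "0 0.003 0.015 0 0 0;0 0 0.013 0 0 0;0 0 0 0 0 0;0 0 0 0 0 0"}}

```text
clock: 16.25
tool_pos: [0.6219, 0.2471, 0.13]
tool_rot: [0.142, 0.99, 0.0, 0.0]
contact_force: [-1.1, -0.7, 5.3]
finger_gap: 0.646
grasp_force: 30.0
```

>>> {"method": "send_rows", "body": {"steps": "0 0 0 0 0 0;0 0 0 0 0 0;0 0 0 0 0 0;0 0 0 0 0 0;0 0 -0.3 0 0 0;0 0 -0.5 0 0 0;0 0 -0.4 0 0 0;0 0 0 0 0 0;0 0 0 0 0 0", "hand": 0.7}}

```text
clock: 17.38
tool_pos: [0.6214, 0.2469, 0.2008]
tool_rot: [0.142, 0.99, -0.0, -0.0]
contact_force: [0.5, 0.8, -0.2]
finger_gap: 0.851
grasp_force: 0.0
```

```bash
python3 chk.py .156 .6218,.2472 top+scene+wrist; python3 go.py .4530,.0668,.19 .4530,.0668,.01
```

```text
top 78 circ [0.6205 0.2458 0.0281] z med 0.1549 tilt deg 1.14 ext [0.029 0.054 0.006]
scene 176 circ [0.6227 0.2463 0.0284] z med 0.1548 tilt deg 0.85 ext [0.06  0.06  0.008]
wrist 1305 circ [0.6216 0.2484 0.0281] z med 0.1547 tilt deg 0.34 ext [0.059 0.06  0.006]
t 17.52 p [0.6214 0.2469 0.2003] tilt deg 0.1 gap mm 79.2 F [-0.6  1.9 -0.2] q [ 0.31  0.59  1.33 -0.    1.23 -0.98]
.4530,.0668,.19 units [ 1.846 -3.67   0.178] min rows 4 over {4: [0.461, -0.918, 0.044], 6: [0.308, -0.612, 0.03], 8: [0.231, -0.459, 0.022], 10: [0.185, -0.367, 0.018]}
.4530,.0668,.01 units [-0.004  0.003  3.   ] min rows 3 over {4: [-0.001, 0.001, 0.75], 6: [-0.001, 0.0, 0.5], 8: [-0.001, 0.0, 0.375], 10: [-0.0, 0.0, 0.3]}
```

>>> {"method": "send_rows", "body": {"steps": "0.154 -0.306 0 0 0 0;0.308 -0.612 0 0 0 0;0.308 -0.612 0 0 0 0;0.308 -0.612 0.2 0 0 0;0.308 -0.612 0.3 0 0 0;0.308 -0.612 0.4 0 0 0;0.152 -0.304 0.4 0 0 0;0 0 0.4 0 0 0;0 0 0.145 0 0 0;0 0 0 0 0 0", "hand": 0.85}}

```text
clock: 18.77
tool_pos: [0.4534, 0.0671, 0.0904]
tool_rot: [0.142, 0.99, -0.0, -0.0]
contact_force: [0.0, -0.6, -1.1]
finger_gap: 0.926
grasp_force: 0.0
```

>>> {"method": "send_rows", "body": {"steps": "0 0 0 0 0 0;0 0 0 0 0 0"}}

```text
clock: 19.02
tool_pos: [0.4538, 0.0671, 0.0912]
tool_rot: [0.142, 0.99, 0.0, 0.001]
contact_force: [0.3, -0.1, 1.1]
finger_gap: 0.925
grasp_force: 0.0
```

```bash
python3 go.py .4530,.0668,.01;python3 chk.py .036 .4530,.0668 wrist
```

```text
t 19.02 p [0.4538 0.0671 0.0912] tilt deg 0.06 gap mm 86.1 F [ 0.3 -0.1  1.1] q [ 0.05  0.38  1.99  0.    0.77 -1.24]
.4530,.0668,.01 units [ 0.013 -0.009  1.354] min rows 2 over {4: [0.003, -0.002, 0.338], 6: [0.002, -0.002, 0.226], 8: [0.002, -0.001, 0.169], 10: [0.001, -0.001, 0.135]}
wrist 1179 circ [0.4526 0.0687 0.0281] z med 0.0347 tilt deg 0.45 ext [0.059 0.059 0.006]
```

>>> {"method": "send_rows", "body": {"steps": "0.013 -0.006 0.25 0 0 0;0 0 0.33 0 0 0;0 0 0.33 0 0 0;0 0 0.3 0 0 0;0 0 0.14 0 0 0;0 0 0 0 0 0;0 0 0 0 0 0"}}

```text
clock: 19.95
tool_pos: [0.4528, 0.0669, 0.01]
tool_rot: [0.142, 0.99, 0.0, 0.0]
contact_force: [0.8, -0.5, -0.3]
finger_gap: 0.923
grasp_force: 0.0
```

>>> {"method": "send_rows", "body": {"steps": "0 0 0 0 0 0;0 0 0 0 0 0;0 0 0 0 0 0;0 0 0 0 0 0;0 0 0 0 0 0;0 0 0 0 0 0", "hand": -1}}

```text
clock: 20.7
tool_pos: [0.4527, 0.0669, 0.0098]
tool_rot: [0.142, 0.99, 0.0, 0.0]
contact_force: [-1.0, 0.3, 5.9]
finger_gap: 0.646
grasp_force: 30.0
```

```bash
python3 go.py .4530,.0668,.21 .6218,.2470,.21
```

```text
t 20.7 p [0.4527 0.0669 0.0098] tilt deg 0.02 gap mm 60.0 F [-1.   0.3  5.9] q [ 0.04  0.54  2.02  0.    0.58 -1.24]
.4530,.0668,.21 units [-6.000e-03  1.000e-03 -3.336e+00] min rows 4 over {4: [-0.002, 0.0, -0.834], 6: [-0.001, 0.0, -0.556], 8: [-0.001, 0.0, -0.417], 10: [-0.001, 0.0, -0.334]}
.6218,.2470,.21 units [-1.852e+00  3.675e+00  1.000e-03] min rows 4 over {4: [-0.463, 0.919, 0.0], 6: [-0.309, 0.612, 0.0], 8: [-0.232, 0.459, 0.0], 10: [-0.185, 0.367, 0.0]}
```

>>> {"method": "send_rows", "body": {"steps": "0 0 -0.4 0 0 0;0 0 -0.6 0 0 0;0 0 -0.7 0 0 0;0 0 -0.7 0 0 0;-0.154 0.306 -0.6 0 0 0;-0.309 0.612 -0.336 0 0 0;-0.309 0.612 0 0 0 0;-0.309 0.612 0 0 0 0;-0.309 0.612 0 0 0 0;-0.309 0.612 0 0 0 0"}}

```text
clock: 21.95
tool_pos: [0.6079, 0.2328, 0.2092]
tool_rot: [0.142, 0.99, -0.0, -0.0]
contact_force: [-0.0, 0.7, -1.1]
finger_gap: 0.646
grasp_force: 30.0
```

>>> {"method": "send_rows", "body": {"steps": "-0.153 0.309 0 0 0 0;0 0 0 0 0 0;0 0 0 0 0 0;0 0 0 0 0 0"}}

```text
clock: 22.45
tool_pos: [0.6209, 0.2464, 0.21]
tool_rot: [0.143, 0.99, -0.0, -0.0]
contact_force: [0.5, 0.3, -0.9]
finger_gap: 0.644
grasp_force: 30.0
```

```bash
python3 go.py .6218,.2470,.1590;  python3 - <<'E'
from station import *
import cv2
p,d=read_camera("wrist");cv2.imwrite("pics/w4.png",p[:,:,::-1])
E
```

```text
t 22.45 p [0.6209 0.2464 0.21  ] tilt deg 0.01 gap mm 59.9 F [ 0.5  0.3 -0.9] q [ 0.31  0.58  1.32 -0.    1.24 -0.98]
.6218,.2470,.1590 units [-0.011  0.014  0.85 ] min rows 1 over {4: [-0.003, 0.003, 0.213], 6: [-0.002, 0.002, 0.142], 8: [-0.001, 0.002, 0.106], 10: [-0.001, 0.001, 0.085]}
```

View pics/w4.png

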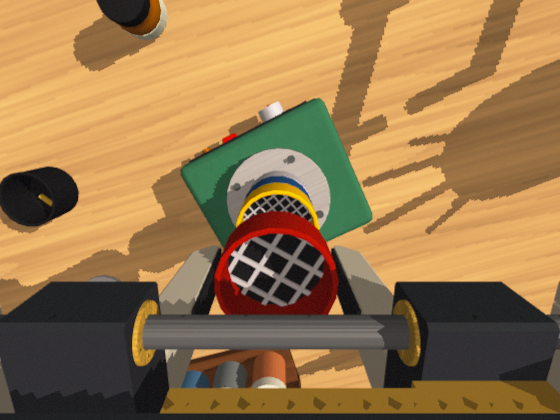

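The red sieve is level in the grip at (276,262), above the yellow at (277,205) and blue stack. I'll lower it; home should be at TCP z of about 0.158.

>>> {"method": "send_rows", "body": {"steps": "-0.011 0.012 0.2 0 0 0;0 0 0.25 0 0 0;0 0 0.15 0 0 0;0 0 0.1 0 0 0;0 0 0.07 0 0 0;0 0 0.05 0 0 0;0 0 0.03 0 0 0;0 0 0 0 0 0;0 0 0 0 0 0"}}

```text
clock: 23.62
tool_pos: [0.6223, 0.2476, 0.159]
tool_rot: [0.142, 0.99, 0.0, 0.0]
contact_force: [-0.3, 0.0, -1.3]
finger_gap: 0.648
grasp_force: 30.0
```

>>> {"method": "send_rows", "body": {"steps": "0 0 0.01 0 0 0;0 0 0.01 0 0 0;0 0 0 0 0 0;0 0 0 0 0 0"}}

```text
clock: 24.12
tool_pos: [0.6222, 0.2476, 0.1578]
tool_rot: [0.142, 0.99, 0.0, 0.0]
contact_force: [-0.3, -0.8, 2.2]
finger_gap: 0.649
grasp_force: 30.0
```

>>> {"method": "send_rows", "body": {"steps": "0 0 0 0 0 0;0 0 0 0 0 0;0 0 0 0 0 0;0 0 0 0 0 0;0 0 -0.3 0 0 0;0 0 -0.5 0 0 0;0 0 -0.4 0 0 0;0 0 0 0 0 0;0 0 0 0 0 0", "hand": 0.7}}

```text
clock: 25.25
tool_pos: [0.6219, 0.2475, 0.229]
tool_rot: [0.142, 0.99, -0.0, -0.0]
contact_force: [0.5, 0.1, -0.2]
finger_gap: 0.852
grasp_force: 0.0
```

```bash
python3 chk.py .184 .6218,.2472 top+scene+wrist; python3 chk.py .0365 .695,0 top+scene; python3 chk.py .014 .695,0 wrist; python3 go.py .6950,.0005,.21 .6950,.0005,.09
```

```text
top 90 circ [0.6207 0.2465 0.0279] z med 0.1828 tilt deg 2.48 ext [0.03  0.056 0.006]
scene 182 circ [0.6234 0.2467 0.0282] z med 0.1832 tilt deg 0.98 ext [0.06  0.059 0.008]
wrist 1284 circ [0.622  0.2489 0.0281] z med 0.1827 tilt deg 0.45 ext [0.059 0.059 0.006]
top 54 circ [6.929e-01 1.000e-04 6.200e-03] z med 0.0362 tilt deg 6.69 ext [0.017 0.016 0.008]
scene 44 circ [ 6.964e-01 -3.000e-04  6.600e-03] z med 0.0376 tilt deg 3.55 ext [0.017 0.017 0.009]
wrist 632 circ [0.6961 0.0025 0.0246] z med 0.0126 tilt deg 1.6 ext [0.056 0.052 0.006]
t 25.55 p [0.622  0.2476 0.229 ] tilt deg 0.05 gap mm 79.0 F [-0.3 -0.2 -0.8] q [ 0.31  0.56  1.3   0.    1.28 -0.98]
.6950,.0005,.21 units [-2.328 -3.607  0.317] min rows 5 over {4: [-0.582, -0.902, 0.079], 6: [-0.388, -0.601, 0.053], 8: [-0.291, -0.451, 0.04], 10: [-0.233, -0.361, 0.032]}
.6950,.0005,.09 units [-2.e-03  1.e-03  2.e+00] min rows 2 over {4: [-0.0, 0.0, 0.5], 6: [-0.0, 0.0, 0.333], 8: [-0.0, 0.0, 0.25], 10: [-0.0, 0.0, 0.2]}
```

>>> {"method": "send_rows", "body": {"steps": "-0.194 -0.3 0 0 0 0;-0.388 -0.601 0 0 0 0;-0.388 -0.601 0.1 0 0 0;-0.388 -0.601 0.3 0 0 0;-0.388 -0.601 0.4 0 0 0;-0.388 -0.601 0.5 0 0 0;-0.196 -0.302 0.5 0 0 0;0 0 0.4 0 0 0;0 0 0.1 0 0 0;0 0 0 0 0 0", "hand": -0.1}}

```text
clock: 26.8
tool_pos: [0.6954, 0.0001, 0.092]
tool_rot: [0.142, 0.99, -0.0, 0.0]
contact_force: [0.6, -0.0, 0.6]
finger_gap: 0.447
grasp_force: 0.0
```

>>> {"method": "send_rows", "body": {"steps": "0 0 0 0 0 0;0 0 0 0 0 0"}}

```text
clock: 27.05
tool_pos: [0.6956, 0.0007, 0.0926]
tool_rot: [0.142, 0.99, 0.0, 0.001]
contact_force: [-0.2, -0.0, 0.9]
finger_gap: 0.449
grasp_force: 0.0
```

```bash
python3 go.py .6948,.0003,.0175; python3 chk.py .014 .695,0 wrist;  python3 - <<'E'
from station import *
import cv2
p,d=read_camera("wrist");cv2.imwrite("pics/w5.png",p[:,:,::-1])
E
```

```text
t 27.05 p [0.6956 0.0007 0.0926] tilt deg 0.07 gap mm 41.8 F [-0.2 -0.   0.9] q [-0.07  0.74  1.33 -0.    1.07 -1.35]
.6948,.0003,.0175 units [ 0.013 -0.01   1.251] min rows 2 over {4: [0.003, -0.003, 0.313], 6: [0.002, -0.002, 0.209], 8: [0.002, -0.001, 0.156], 10: [0.001, -0.001, 0.125]}
wrist 3702 circ [0.6968 0.0017 0.0223] z med 0.0132 tilt deg 0.15 ext [0.059 0.06  0.01 ]
```

View pics/w5.png

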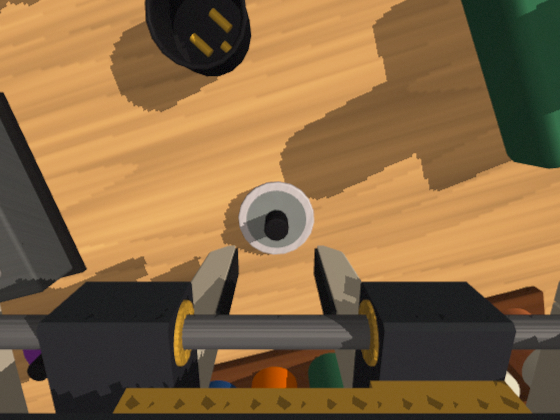

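The silver lid is at (277,218), with its knob at (276,226) centred between the finger tips. I'll descend over the knob and grip.

>>> {"method": "send_rows", "body": {"steps": "0.01 -0.008 0.25 0 0 0;0 0 0.33 0 0 0;0 0 0.3 0 0 0;0 0 0.22 0 0 0;0 0 0.12 0 0 0;0 0 0 0 0 0;0 0 0 0 0 0"}}

```text
clock: 28.02
tool_pos: [0.695, 0.0002, 0.0191]
tool_rot: [0.142, 0.99, 0.0, 0.001]
contact_force: [-0.1, -0.1, 0.3]
finger_gap: 0.451
grasp_force: 0.0
```

>>> {"method": "send_rows", "body": {"steps": "0 0 0 0 0 0;0 0 0 0 0 0;0 0 0 0 0 0;0 0 0 0 0 0;0 0 0 0 0 0;0 0 0 0 0 0", "hand": -1}}

```text
clock: 28.78
tool_pos: [0.6947, 0.0003, 0.0186]
tool_rot: [0.142, 0.99, 0.0, 0.0]
contact_force: [0.1, 0.1, 4.0]
finger_gap: 0.181
grasp_force: 30.0
```

```bash
python3 go.py .6948,.0003,.25 .6220,.2472,.25
```

```text
t 28.77 p [6.947e-01 3.000e-04 1.860e-02] tilt deg 0.01 gap mm 16.8 F [0.1 0.1 4. ] q [-0.07  0.84  1.36  0.    0.95 -1.35]
.6948,.0003,.25 units [-3.000e-03  2.000e-03 -3.856e+00] min rows 4 over {4: [-0.001, 0.0, -0.964], 6: [-0.0, 0.0, -0.643], 8: [-0.0, 0.0, -0.482], 10: [-0.0, 0.0, -0.386]}
.6220,.2472,.25 units [ 2.324  3.606 -0.   ] min rows 5 over {4: [0.581, 0.902, -0.0], 6: [0.387, 0.601, -0.0], 8: [0.291, 0.451, -0.0], 10: [0.232, 0.361, -0.0]}
```

>>> {"method": "send_rows", "body": {"steps": "0 0 -0.4 0 0 0;0 0 -0.6 0 0 0;0 0 -0.7 0 0 0;0 0 -0.7 0 0 0;0 0 -0.7 0 0 0;0.194 0.3 -0.5 0 0 0;0.387 0.601 -0.256 0 0 0;0.387 0.601 0 0 0 0;0.387 0.601 0 0 0 0;0.387 0.601 0 0 0 0"}}

```text
clock: 30.02
tool_pos: [0.6394, 0.1866, 0.2514]
tool_rot: [0.142, 0.99, 0.0, 0.001]
contact_force: [0.2, 1.0, -1.1]
finger_gap: 0.186
grasp_force: 30.0
```

>>> {"method": "send_rows", "body": {"steps": "0.387 0.601 0 0 0 0;0.195 0.302 0 0 0 0;0 0 0 0 0 0;0 0 0 0 0 0;0 0 0 0 0 0"}}

```text
clock: 30.65
tool_pos: [0.6223, 0.2459, 0.2499]
tool_rot: [0.143, 0.99, -0.0, 0.0]
contact_force: [-0.6, -0.4, -1.4]
finger_gap: 0.186
grasp_force: 30.0
```

```bash
python3 go.py .6222,.2474,.1955;  python3 chk.py .2445 .622,.247 wrist
python3 - <<'E'
from station import *
import cv2
p,d=read_camera("wrist");cv2.imwrite("pics/w6.png",p[:,:,::-1])
E
```

```text
t 30.65 p [0.6223 0.2459 0.2499] tilt deg 0.01 gap mm 17.3 F [-0.6 -0.4 -1.4] q [ 0.31  0.55  1.27 -0.    1.32 -0.98]
.6222,.2474,.1955 units [0.008 0.023 0.906] min rows 1 over {4: [0.002, 0.006, 0.227], 6: [0.001, 0.004, 0.151], 8: [0.001, 0.003, 0.113], 10: [0.001, 0.002, 0.091]}
wrist 3829 circ [0.6253 0.2463 0.0244] z med 0.2444 tilt deg 0.46 ext [0.06  0.059 0.01 ]
```

View pics/w6.png

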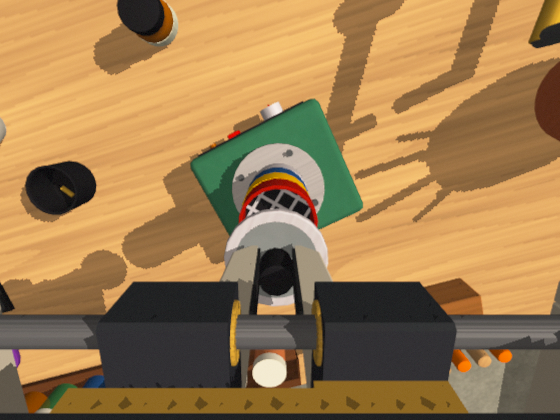

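The lid is held level by its knob (276,272) above the red rim at (279,205). I'll lower it; home should be at TCP z of about 0.1946.

>>> {"method": "send_rows", "body": {"steps": "0.008 0.02 0.2 0 0 0;0 0 0.25 0 0 0;0 0 0.17 0 0 0;0 0 0.12 0 0 0;0 0 0.08 0 0 0;0 0 0.06 0 0 0;0 0 0.03 0 0 0;0 0 0 0 0 0;0 0 0 0 0 0"}}

```text
clock: 31.88
tool_pos: [0.6218, 0.2485, 0.1954]
tool_rot: [0.142, 0.99, 0.0, 0.0]
contact_force: [-0.7, -0.6, -1.0]
finger_gap: 0.186
grasp_force: 30.0
```

>>> {"method": "send_rows", "body": {"steps": "0 0 0.01 0 0 0;0 0 0.01 0 0 0;0 0 0 0 0 0;0 0 0 0 0 0"}}

```text
clock: 32.38
tool_pos: [0.6218, 0.2485, 0.1945]
tool_rot: [0.142, 0.99, 0.0, 0.0]
contact_force: [-0.4, -0.9, 5.4]
finger_gap: 0.185
grasp_force: 30.0
```

>>> {"method": "send_rows", "body": {"steps": "0 0 0 0 0 0;0 0 0 0 0 0;0 0 0 0 0 0;0 0 0 0 0 0;0 0 -0.3 0 0 0;0 0 -0.5 0 0 0;0 0 -0.5 0 0 0;0.4 -0.4 -0.3 0 0 0;0.4 -0.4 0 0 0 0;0 0 0 0 0 0", "hand": -0.1}}

```text
clock: 33.62
tool_pos: [0.5612, 0.2154, 0.2921]
tool_rot: [0.143, 0.99, 0.0, 0.001]
contact_force: [0.5, 0.0, 0.3]
finger_gap: 0.449
grasp_force: 0.0
```

```bash
python3 chk.py .190 .6218,.2472 top+scene+wrist
python3 - <<'E'
from station import *
import cv2,numpy as np
p,d=read_camera("scene");q,d=read_camera("top")
a=cv2.resize(p[150:350,180:460],(560,400),interpolation=2);b=cv2.resize(q[80:380,80:460],(506,400))[:, :240]
cv2.imwrite("pics/f.png",np.hstack([a,b])[:,:,::-1])
old=np.load('pics/top0.npz')['p'];df=np.abs(old.astype(int)-q).sum(2)
for n,(u,v) in dict(tin=(288,220),amber=(191,272),mortar=(313,269),green=(359,299),purple=(400,147)).items(): print(n,np.median(df[v-10:v+10,u-10:u+10]))
E
```

```text
top 0
scene 549 circ [0.6224 0.2465 0.023 ] z med 0.1902 tilt deg 0.22 ext [0.061 0.059 0.01 ]
wrist 1686 circ [0.6229 0.2495 0.0245] z med 0.1891 tilt deg 0.61 ext [0.054 0.059 0.006]
tin 27.0
amber 28.5
mortar 58.0
green 86.0
purple 42.0
```

View pics/f.png

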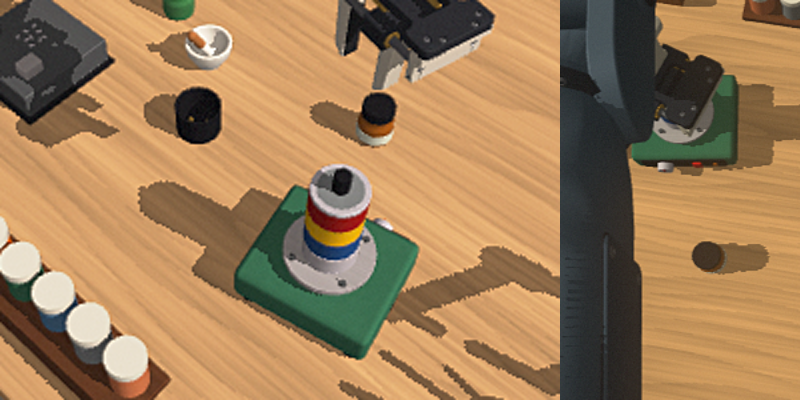

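The stack (crop 340,215) stands blue, yellow, red, then lid. The lid disc is at z 0.190, the expected height, and level. The jars, tin and mortar stand where they were, and the gripper is clear.

```bash
python3 -c "
from station import *
print(job_done())"
```

```text
the job is handed in; nothing more can be done
None
```

The sieve stack is built on the vibrator (blue, yellow, red, then the silver lid), each one measured home and level, with the jars, tin and mortar left standing; I handed the job in at about 34 s, and no verdict came back.

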